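# Clear the index disc and hold its plunger back

## Robot

A 6-joint arm with a two-finger parallel gripper is mounted at the origin on a cart in front of the work surface, level with it; the furniture and walls round the work are solid. World frame = base frame: x ahead of the robot, y to its left, z up, the work surface at z = 0. Lengths are in mm, angles in rad, forces in N, time in s.
With the tool pointing down it reaches from about 300 to 775 mm from the base axis. Payload 14.6 kg.
Tool frame: the origin (TCP) lies between the finger pads; the fingertips stand 19 mm ahead of it and the grasp point (between the pads) is the TCP; z points along the fingers, y is the line along which they close (so a half turn about z gives the same grasp; the last joint's range is limited). The gripper opens to 94 mm and grips with 3 to 60 N. Pads are 16 mm wide; open, the fingers measure 119 mm over their backs; the gripper's body (75 mm by 177 mm) begins 78 mm behind the grasp point.
Start: joints at [1.144, 0.3, 1.521, -0, 1.321, -0.067], TCP at [193.645, 514.773, 224.446] pointing down, gripper open.
Joint ranges: [-3.03, 3.03], [-0.79, 2.21], [0.23, 2.52], [-1.04, 4.18], [0, 3.07], [-2.55, 2.55]. Speed limits (rad/s): [2.22, 2.22, 2.57, 3.14, 3.14, 3.14].

## Interface

Orientations are given as [roll, pitch, yaw] about the fixed x, y, z axes, in that order (R = Rz(yaw) Ry(pitch) Rx(roll)).
In Python, from cell import monitor, imaging, job, find_in, trace gives the robot as it stands. The module is installed in compiled form; this text tells all that it offers.
- The arm moves only by the tool arm_command, never from a script. Its argument "steps" is a list of rows, each a list of 5 numbers: the opening, from 0 (shut) to 1 (fully open), then the shift along the tool's x, y, z in mm, then the turn about the tool's z in degrees. In form: [[gripper, dx, dy, dz, turn], ...]. A call has 1 to 20 rows; each row is the pose to reach, as a shift and turn from the pose commanded when the call began, along the tool's axes at that moment; what a row does not reach only later rows make up. A row lasts 1/8 s, in which the tool goes at most 62.5 mm and 10.7 degrees, less where a joint would pass 70% of its speed; a pose out of reach is approached as far as the arm can. A call with a gripper value outside its range is refused whole. The fingers move at their own pace and stop on an object; "force" is the grip in N (left out, the last holds). Time passes only in rows, so rows that repeat a pose let the fingers close. It gives the time, the measured TCP pose, the force, the opening and the grip force at its end, in the units of the state.
- monitor.read_state(): the state, without advancing time (a new reading comes with each control period).
- imaging.camera(name): name is "scene" or "top" or "wrist"; returns a dict with "img" (400x640x3 uint8, red, green, blue), "mtx" (3x3 intrinsics, pixels), "view" (4x4, takes a point from world to camera coordinates). Camera axes: x right, y down, z forward; pixel columns grow to the right and rows downward; lengths in mm; the calibration is good to about 2 mm. A picture is of the moment at which its call begins. There is no depth.
- job.sign_off(): hands the job in; it is judged then, once.
Trained networks look in a picture, given as the dict that the camera call returned (one of the last four; its "shot" number tells which), for a name from the list of things; names that differ only in an ending like _2 or _b are one class to them, and where a whole thing is asked for, a point or a joint stands for the part that bears it (a point fixed in the world has none). Each returns a list of dicts, best first, with "p" (0 to 1); they miss things now and then, are a little off and sometimes report something else, mostly with a low value. They report only what shows in the picture. A call takes as long as a camera call.
- find_in(picture, target): "rect" ([centre column, centre row, width, height] in pixels, round what is visible of it).
- trace(picture, target): "region" (400x640 bool, what is visible of it) and "rect" ([centre column, centre row, width, height] in pixels, round what is visible of it).
The state is a dict: "clock": time; "joints": joint angles; "qd": joint speeds; "effort": joint torques, N m; "eef_pos": TCP position; "eef_rot": TCP orientation; "wrist_force": force on the tool from outside, world axes, zero at the start; "moment": the same for the moment, N m; "finger_gap": finger opening in mm; "finger_force": force on a finger pad.
Only numpy, scipy, OpenCV 4.12 (cv2) and the standard library are available. Lean on these libraries where they do the work, as an engineer would, in place of code of your own. Each camera call takes 0.05 s, during which the arm holds its last target. There are 200 camera calls.

## Task

The disc of the indexing fixture has to be freed: first lift the handled pot off the disc and set it down gently, upright and let go, in the middle of the white honeycomb plate. Only then grip the knob of the fixture's sprung index plunger, pull it straight up as far as it goes, and finish while still holding it fully back. Leave the other things on the bench where they are.

Things in the scene. Friction and masses are not known exactly. Their poses are not given: they have to be found in the camera images.
- pot: loose open metal pot, 0.2 to 0.35 kg, 60 mm tall, foot 58 mm and rim 64 mm across, with a fixed bow handle over the mouth: a wooden grip 14 x 46 x 14 mm, its middle 103 mm above the pot's underside, running along the pot's y axis (pinch it across the pot's x axis from above). Origin: centre of the underside; z up. It starts on the disc of the fixture, near the plunger.
- fixture: grey indexing fixture fixed to the bench, base 130 (x) x 175 (y) x 16 mm; origin in the bench plane, z up. On it a steel disc 130 mm across with a ring of 24 index holes, centre at fixture y = +20 mm, its top 34 mm above the bench (the disc itself does not turn in this job). At fixture y = -37 mm stands the index plunger, in an arm whose top lies 53 mm above the bench, carried by a post at y = -66 mm; the arm is 34 mm wide in x.
- plunger (a joint): how far the plunger is pulled up, m: 0 = its pin sits 10 mm deep in a hole of the disc, 0.016 = fully back, at the stop. The spring pulls it home if it is let go: about 5 N at the start of the pull, 11 N at the stop. The knob stays upright and moves straight up.
- plunger_knob (a point): middle of the grip of the plunger's black mushroom knob, on its axis, moving with it. The grip is a vertical cylinder 22 mm across and 19 mm tall (9.5 mm above and below this point), with a cap 28 mm across and 7 mm thick on top. Below it is an 18 mm sleeve. With the plunger home this point is 79.5 mm above the bench, 26 mm above the arm.
- rest_plate: white ceramic honeycomb plate fixed on the bench, 94 (x) x 150 (y) x 13 mm; origin at the centre of its underside, z up. The pot goes on the middle of its top, 13 mm above the bench.
- wax_block: bystander, leave alone: green wax block, 32 x 61 x 18 mm; origin at its underside
- charcoal_block: bystander, leave alone: black charcoal block, 45 x 71 x 22 mm; origin at its underside
- metal_cup: bystander, leave alone: footed steel cup, 65 mm across, 49 mm tall, no handle; origin at its underside
- plaster_block: bystander, leave alone: white plaster block, 48 x 71 x 42 mm; origin at its underside
- pliers_grey: bystander, leave alone: small pliers with grey handles, 128 x 51 x 10 mm, lying; origin at its underside
- blue_tweezers: bystander, leave alone: blue tweezers, 159 x 25 x 12 mm, lying; origin at its underside

How it is judged:
By the outcome, as a careful person would: the job done as asked, in the order asked, and still so for the second after the job is handed in, while the arm keeps its last pose, push and grip.
It also fails if it takes over 48 s, if anything falls off the work surface, if the arm or the gripper's body presses on something with over 40 N, if the wrist force passes 120 N, or if a joint passes its speed limit or range.

## Working session

There is one attempt and no reset: what is moved stays moved. The work goes in short steps, Python scripts to look and compute and a tool call to move; the robot and the scene stay as the last step left them, time stands still between calls to the robot, and variables do not carry over. Pictures are saved under pics/ and viewed, at most 10 in all, crops included, and the job is handed in when it is done.

Besides the shell and the picture viewer there is one more tool, called after ">>>" as name([rows], argument=value, ...), one row to a line, values as JSON. arm_command: Moves the arm, as the interface text tells. Its arguments: {"type":"object","properties":{"steps":{"type":"array","items":{"type":"array","items":{"type":"number"}}},"force":{"type":"number"}},"required":["steps"]}

```bash
mkdir -p pics
cat > h.py <<'E'
import numpy as np, cv2
from cell import monitor, imaging, job, find_in, trace
def ray(c,uv):
    R=c["view"][:3,:3];t=c["view"][:3,3]
    d=R.T@np.linalg.inv(c["mtx"])@np.array([uv[0],uv[1],1.]);return -R.T@t,d
def atz(c,uv,z):
    o,d=ray(c,uv);return o+d*(z-o[2])/d[2]
def proj(c,P):
    q=c["view"][:3,:3]@np.array(P,float)+c["view"][:3,3];q=c["mtx"]@q;return q[:2]/q[2]
def save(c,n): cv2.imwrite("pics/"+n+".png",c["img"][:,:,::-1])
E
python3 - <<'E'
from h import *
np.set_printoptions(precision=1,suppress=True)
a=imaging.camera("top");b=imaging.camera("scene")
save(a,"top0");save(b,"scene0")
for c in (a,b):
    print(-c["view"][:3,:3].T@c["view"][:3,3])
    for n in ["pot","fixture","plunger_knob","rest_plate","metal_cup","charcoal_block","plaster_block"]:
        for r in find_in(c,n)[:2]: print(n,round(r["p"],2),np.array(r["rect"]),atz(c,r["rect"][:2],0))
s=monitor.read_state();print(s)
E
```

```text
[423.3  19.9 994.7]
pot 0.74 [386.5 188.   29.6  29.4] [ 621.4 -178.     0. ]
fixture 0.8 [389.2 190.2  77.2  67. ] [ 615.3 -184.9   -0. ]
fixture 0.18 [318.  165.2  29.2  20.9] [686.9   2.5  -0. ]
plunger_knob 0.52 [406.9 176.6  11.6   7.6] [ 651.4 -234.2    0. ]
rest_plate 0.74 [254.1 198.2  58.8  39.9] [600.6 172.3   0. ]
metal_cup 0.93 [180.1 193.8  28.8  29.5] [616.  366.2   0. ]
charcoal_block 0.97 [318.9 166.1  28.   21.3] [684.4   0.1   0. ]
plaster_block 0.65 [449.7 169.4  32.   19.7] [ 669.1 -350.5    0. ]
[ 181.9 -634.   792.3]
pot 0.75 [375.8 219.6  28.5  45.6] [667.1 -97.7   0. ]
fixture 0.55 [379.9 248.9  81.1  55.4] [ 614. -188.    0.]
rest_plate 0.92 [309.2 176.8  36.5  37.5] [593.  163.1   0. ]
metal_cup 0.66 [287.1 139.4  21.9  20.1] [623.6 384.1   0. ]
charcoal_block 0.62 [359.7 195.8  28.6  25.8] [683.    6.5   0. ]
plaster_block 0.67 [430.8 278.1  32.7  38.4] [ 668.1 -325.8    0. ]
plaster_block 0.37 [309.2 175.6  39.8  35. ] [595.8 168.2   0. ]
{'clock': 0.8, 'joints': array([ 1.1,  0.3,  1.5, -0. ,  1.3, -0.1]), 'qd': array([-0., -0.,  0., -0.,  0.,  0.]), 'effort': array([  0. , -53.2, -35.3,   0.1,   0. ,  -0. ]), 'eef_pos': array([193.6, 514.8, 224.5]), 'eef_rot': array([3.1, 0. , 2.8]), 'wrist_force': array([ 0.6, -0.1, -0.4]), 'moment': array([-0.,  0., -0.]), 'finger_force': 0.0, 'finger_gap': 93.58080786951471}
```

Run:
```python
import cv2,numpy as np
a=cv2.imread("pics/top0.png")[130:260,150:480];b=cv2.imread("pics/scene0.png")[120:320,260:480]
a=cv2.resize(a,(800,315),interpolation=2);b=cv2.resize(b,(314,285),interpolation=2)
o=np.zeros((600,800,3),np.uint8);o[:315]=a;o[315:,:314]=b
c=cv2.imread("pics/top0.png")[150:235,340:480];c=cv2.resize(c,(469,285),interpolation=2);o[315:,331:]=c
cv2.imwrite("pics/m0.png",o)
```

```text
(no output)
```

View pics/m0.png

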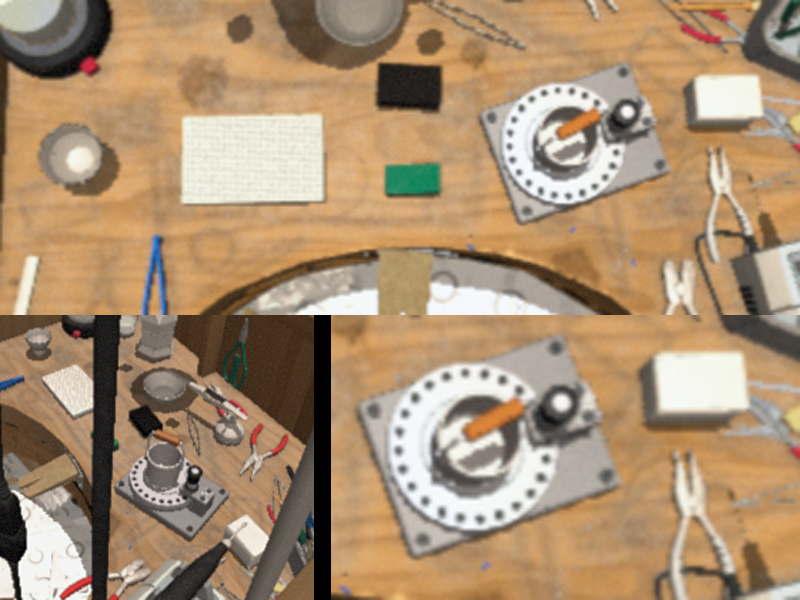

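The picture shows the fixture at right (top-view pixels about 387,190), turned about 19° with its plunger to the right. The orange pot handle is at about (389,181), and the plate at (254,198) is clear. Next I'll refine these positions and work out a hover pose.

```bash
cat >> h.py <<'E'
def orange(c,box=None):
    h=cv2.cvtColor(c["img"],cv2.COLOR_RGB2HSV)
    m=((h[...,0]>4)&(h[...,0]<16)&(h[...,1]>185)&(h[...,2]>110)).astype(np.uint8)
    if box:
        k=np.zeros_like(m);k[box[1]:box[3],box[0]:box[2]]=1;m*=k
    n,l,st,ce=cv2.connectedComponentsWithStats(m);i=1+np.argmax(st[1:,4])
    p=np.argwhere(l==i)[:,::-1].astype(np.float32);return cv2.minAreaRect(p),st[i]
def tri(*rs):
    A=np.zeros((3,3));b=np.zeros(3)
    for o,d in rs:
        d=d/np.linalg.norm(d);M=np.eye(3)-np.outer(d,d);A+=M;b+=M@o
    return np.linalg.solve(A,b)
def togo(P,yaw):
    "tool-axis shift + turn deg to put TCP at P with world yaw (deg)"
    from scipy.spatial.transform import Rotation as Ro
    s=monitor.read_state();R=Ro.from_euler("xyz",s["eef_rot"]).as_matrix()
    y=np.degrees(s["eef_rot"][2]);t=-(yaw-y);t=(t+90)%180-90
    return R.T@(np.array(P)-s["eef_pos"]),t,y
E
python3 - <<'E'
from h import *
np.set_printoptions(precision=1,suppress=True)
a=imaging.camera("top");b=imaging.camera("scene")
(ra,sa),(rb,sb)=orange(a,(370,160,410,205)),orange(b,(350,185,400,245))
print(ra,sa,rb,sb)
print(tri(ray(a,ra[0]),ray(b,rb[0])),atz(a,ra[0],137))
p=cv2.boxPoints(ra);W=np.array([atz(a,q,137)[:2] for q in p]);print(W)
r=trace(a,"rest_plate")[0];m=r["region"].astype(np.uint8)
R=cv2.minAreaRect(np.argwhere(m)[:,::-1].astype(np.float32));print(R,[atz(a,q,13)[:2] for q in cv2.boxPoints(R)],atz(a,R[0],13))
k=trace(a,"plunger_knob")
for x in k[:2]:print(x["p"],x["rect"],atz(a,x["rect"][:2],92))
print(togo([625,-165,290],115))
E
```

```text
Traceback (most recent call last):
  File "h.py", line 16, in orange
    n,l,st,ce=cv2.connectedComponentsWithStats(m);i=1+np.argmax(st[1:,4])
                                                      ~~~~~~~~~^^^^^^^^^^
ValueError: attempt to get argmax of an empty sequence
```

Run:
```python
import re
s=open('h.py').read()
s=re.sub(r"m=\(\(h\[.*?astype\(np.uint8\)","m=((h[...,0]>2)&(h[...,0]<20)&(h[...,1]>150)&(h[...,2]>70)).astype(np.uint8)",s)
open('h.py','w').write(s)
from h import *
np.set_printoptions(precision=1,suppress=True)
a=imaging.camera("top");b=imaging.camera("scene")
h=cv2.cvtColor(a["img"],cv2.COLOR_RGB2HSV);print(h[181,385:394])
(ra,sa),(rb,sb)=orange(a,(378,170,400,195)),orange(b,(355,190,395,220))
print(ra,sa,rb,sb)
print(tri(ray(a,ra[0]),ray(b,rb[0])),atz(a,ra[0],137))
p=cv2.boxPoints(ra);W=np.array([atz(a,q,137)[:2] for q in p]);print(W)
r=trace(a,"rest_plate")[0];m=r["region"].astype(np.uint8)
R=cv2.minAreaRect(np.argwhere(m)[:,::-1].astype(np.float32));print(R,[atz(a,q,13)[:2] for q in cv2.boxPoints(R)],atz(a,R[0],13))
k=trace(a,"plunger_knob")
for x in k[:2]:print(x["p"],x["rect"],atz(a,x["rect"][:2],92))
print(togo([625,-165,290],115))
```

```text
[[ 14 186 212]
 [ 14 189 216]
 [ 14 187 216]
 [ 14 185 219]
 [ 14 186 219]
 [ 13 185 204]
 [ 13 189 182]
 [ 14 189 165]
 [ 13 169 133]]
((388.00006103515625, 180.5), (5.366562843322754, 17.441329956054688), 63.43495178222656) [380 176  17  11  87] ((376.60003662109375, 205.80001831054688), (16.099689483642578, 5.366562843322754), 26.56505012512207) [369 201  17  10  68]
[ 611.6 -155.   137.5] [ 611.6 -155.1  137. ]
[[ 608.5 -134.2]
 [ 626.1 -171.1]
 [ 614.7 -176. ]
 [ 597.1 -139.2]]
((254.47952270507812, 195.07823181152344), (37.013084411621094, 59.740806579589844), 88.72696685791016) [array([655.4, 248.6]), array([656.1,  92.6]), array([558.2,  91.2]), array([557.7, 244.7])] [606.5 169.4  13. ]
0.74 [388.8, 189.0, 78.3, 64.2] [ 600.5 -165.1   92. ]
0.44 [406.8, 176.9, 12.1, 12.9] [ 629.5 -210.4   92. ]
(array([-643.1, -484.3,  -65.6]), np.float64(44.382710472152866), np.float64(159.38271047215287))
```

>>> arm_command([
  [0.6, -627, -480, -65, 44],
  [0.6, -627, -480, -65, 44],
  [0.6, -627, -480, -65, 44],
  [0.6, -627, -480, -65, 44],
  [0.6, -627, -480, -65, 44],
  [0.6, -627, -480, -65, 44],
  [0.6, -627, -480, -65, 44],
  [0.6, -627, -480, -65, 44],
  [0.6, -627, -480, -65, 44],
  [0.6, -627, -480, -65, 44],
  [0.6, -627, -480, -65, 44],
  [0.6, -627, -480, -65, 44],
  [0.6, -627, -480, -65, 44],
  [0.6, -627, -480, -65, 44],
  [0.6, -627, -480, -65, 44],
  [0.6, -627, -480, -65, 44],
  [0.6, -627, -480, -65, 44],
], force=25)

```text
clock: 3.22
eef_pos: [611.4, -154.4, 289.9]
eef_rot: [3.141, 0.0, 2.015]
wrist_force: [-0.8, -0.1, 0.9]
finger_gap: 56.4
finger_force: 0.0
```

Run:
```python
from h import *
np.set_printoptions(precision=1,suppress=True)
s=monitor.read_state();print(s["clock"],s["eef_pos"],s["eef_rot"],s["joints"],s["qd"])
c=imaging.camera("wrist");save(c,"w1");print(-c["view"][:3,:3].T@c["view"][:3,3])
r,st=orange(c);print(r,st,atz(c,r[0],137));print([atz(c,q,137)[:2] for q in cv2.boxPoints(r)])
k=find_in(c,"plunger_knob")
for x in k[:2]:print(x["p"],x["rect"],atz(c,x["rect"][:2],92))
```

```text
3.225 [ 611.4 -154.4  289.9] [3.1 0.  2. ] [-0.3  0.4  1.2  0.   1.5 -0.7] [-0.  0. -0.  0.  0. -0.]
[576.4 -79.1 449.9]
((319.60382080078125, 204.88076782226562), (11.314046859741211, 12.629633903503418), 74.74488067626953) [315 200  13  13  42] [ 617.  -163.4  137. ]
[array([ 608.5, -163.1]), array([ 617.9, -154.8]), array([ 625.5, -163.7]), array([ 616. , -172.1])]
0.77 [316.2, 234.1, 24.1, 24.3] [ 634.5 -209.4   92. ]
```

View pics/w1.png

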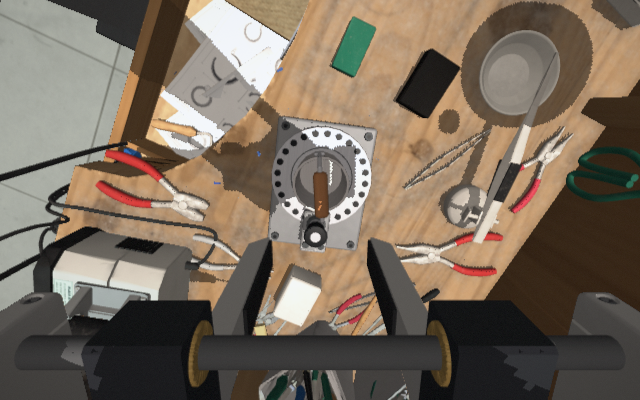

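The wrist view shows the brown handle at about (319,172)–(321,216), lying nearly parallel to the finger plane. The knob is at (316,234).

Run:
```python
from h import *
np.set_printoptions(precision=1,suppress=True)
c=imaging.camera("wrist")
im=cv2.resize(c["img"][100:260,250:400],(0,0),fx=3.7,fy=3.7,interpolation=2)
cv2.imwrite("pics/w2.png",im[:,:,::-1])
A,B=atz(c,(319.5,173),137),atz(c,(321,217),137)
print(A,B,(A+B)/2,np.linalg.norm(A-B),np.degrees(np.arctan2(-(A-B)[0],(A-B)[1])))
h=cv2.cvtColor(c["img"],cv2.COLOR_RGB2HSV)
m=(h[...,0]<20)&(h[...,1]>110);k=np.zeros_like(m);k[165:225,305:336]=1;m&=k
R=cv2.minAreaRect(np.argwhere(m)[:,::-1].astype(np.float32));print(R,[atz(c,q,137)[:2] for q in cv2.boxPoints(R)])
print(proj(c,[611.4,-154.4,137]))
```

```text
[ 603.1 -134.6  137. ] [ 623.7 -174.5  137. ] [ 613.4 -154.6  137. ] 44.92228806848149 27.350428553442427
((320.5784606933594, 194.41232299804688), (45.1525993347168, 13.534684181213379), 86.8201675415039) [array([ 596.7, -136.8]), array([ 608.2, -130.6]), array([ 630.4, -170.8]), array([ 618.5, -177.4])]
[318.5 194.4]
```

View pics/w2.png

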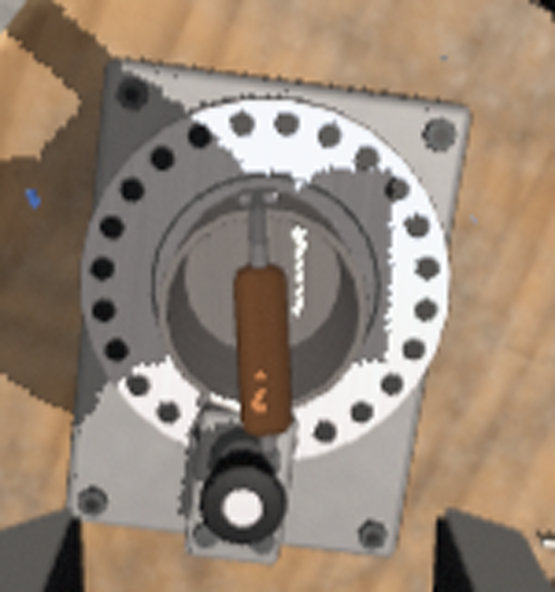

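The enlarged view confirms the handle's centre at about (613.5,-154.5) and its yaw at about 28°. I'll descend and grip.

>>> arm_command([
  [0.6, -1, 2, 40, -2.5],
  [0.6, -1, 2, 90, -2.5],
  [0.6, -1, 2, 125, -2.5],
  [0.6, -1, 2, 145, -2.5],
  [0.6, -1, 2, 153, -2.5],
  [0.6, -1, 2, 153, -2.5],
  [0.35, -1, 2, 153, -2.5],
  [0.2, -1, 2, 153, -2.5],
  [0.1, -1, 2, 153, -2.5],
  [0.05, -1, 2, 153, -2.5],
  [0.05, -1, 2, 153, -2.5],
  [0.05, -1, 2, 153, -2.5],
  [0.05, -1, 2, 153, -2.5],
], force=30)

```text
clock: 5.0
eef_pos: [613.7, -155.3, 136.5]
eef_rot: [3.142, 0.0, 2.057]
wrist_force: [-1.3, -0.2, 0.5]
finger_gap: 13.2
finger_force: 30.0
```

Run:
```python
from h import *
np.set_printoptions(precision=1,suppress=True)
s=monitor.read_state();print(s)
c=imaging.camera("top")
r=trace(c,"rest_plate")[0];m=r["region"].astype(np.uint8);print(r["rect"],r["p"])
h=cv2.cvtColor(c["img"],cv2.COLOR_RGB2HSV);w=((h[...,1]<40)&(h[...,2]>190)).astype(np.uint8);k=np.zeros_like(w);k[165:225,215:295]=1;w*=k
R=cv2.minAreaRect(np.argwhere(w)[:,::-1].astype(np.float32));print(R,atz(c,R[0],13))
print([atz(c,q,13)[:2] for q in cv2.boxPoints(R)])
```

```text
{'clock': 5.0, 'joints': array([-0.3,  0.6,  1.4, -0. ,  1.2, -0.8]), 'qd': array([ 0.,  0.,  0., -0., -0., -0.]), 'effort': array([  0.2, -65.5, -33.7,   0.1,  -0.1,  -0. ]), 'eef_pos': array([ 613.7, -155.3,  136.5]), 'eef_rot': array([3.1, 0. , 2.1]), 'wrist_force': array([-1.3, -0.2,  0.5]), 'moment': array([-0.1,  0.2, -0. ]), 'finger_force': 29.99746084213257, 'finger_gap': 13.205019544963315}
[255.6, 197.7, 56.6, 41.3] 0.89
((254.0, 195.0), (36.0, 58.0), 90.0) [606.7 170.6  13. ]
[array([656. , 246.5]), array([653.2,  95.1]), array([558. ,  95.7]), array([561. , 244.8])]
```

>>> arm_command([
  [0.05, 0, 0, -5, 0],
  [0.05, 0, 0, -18, 0],
  [0.05, 0, 0, -36, 0],
  [0.05, 0, 0, -52, 0],
  [0.05, 0, 0, -60, 0],
  [0.05, 7, 4, -62, 0],
  [0.05, 25, 13, -62, 0],
  [0.05, 54, 27, -62, 0],
  [0.05, 90, 45, -62, 0],
  [0.05, 128, 64, -62, 0],
  [0.05, 166, 83, -62, 0],
  [0.05, 204, 102, -62, 0],
  [0.05, 240, 120, -62, 0],
  [0.05, 268, 134, -62, 0],
  [0.05, 284, 142, -62, 0],
  [0.05, 291, 146, -62, 0],
  [0.05, 291, 146, -62, 0],
  [0.05, 291, 146, -62, 0],
  [0.05, 291, 146, -62, 0],
])

```text
clock: 7.48
eef_pos: [606.8, 169.4, 198.5]
eef_rot: [3.142, 0.0, 2.056]
wrist_force: [0.6, 0.8, -1.6]
finger_gap: 13.5
finger_force: 30.0
```

Run:
```python
from h import *
np.set_printoptions(precision=1,suppress=True)
s=monitor.read_state();print(s["eef_pos"],s["eef_rot"],s["finger_gap"],s["wrist_force"],s["moment"],s["qd"])
c=imaging.camera("wrist");b=imaging.camera("scene")
u=np.hstack([c["img"],])
cv2.imwrite("pics/w3.png",np.vstack([c["img"],cv2.resize(b["img"][100:225,220:420],(640,400))])[:, :, ::-1][::1][:800])
o=cv2.resize(np.vstack([c["img"],cv2.resize(b["img"][80:230,200:440],(640,400))]),(480,600))
cv2.imwrite("pics/w3.png",o[:,:,::-1])
# plate from wrist view
h=cv2.cvtColor(c["img"],cv2.COLOR_RGB2HSV)
r=trace(c,"rest_plate");print([(x["p"],x["rect"]) for x in r[:2]])
print([proj(c,[606.8+i*47,170.5+j*75,13]) for i,j in((1,1),(1,-1),(-1,-1),(-1,1))])
```

```text
[606.8 169.4 198.5] [3.1 0.  2.1] 13.501323694419286 [ 0.6  0.8 -1.6] [-0.1 -0.   0. ] [ 0. -0. -0.  0. -0.  0.]
[(0.74, [324.2, 166.2, 138.8, 132.5])]
[array([392.4, 144.6]), array([324.7, 260.5]), array([250.5, 224.8]), array([312.4, 100.5])]
```

View pics/w3.png

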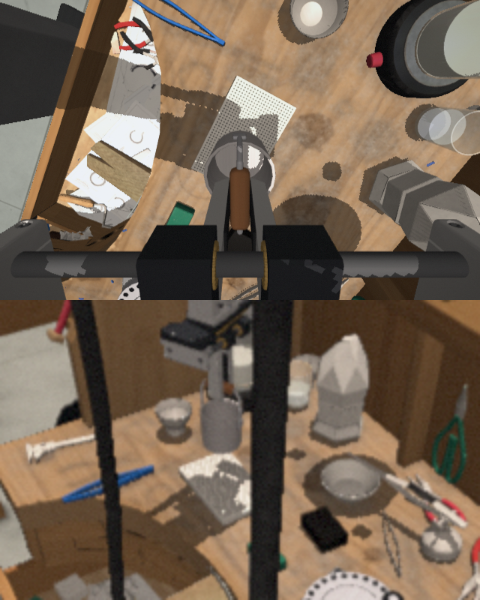

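The pot is held upright over the plate. The wrist view puts the plate's far corners at about (395,140) and (316,101), so the centre is roughly (608,172). I'll lower slowly.

>>> arm_command([
  [0.05, 1, 1, 10, 0],
  [0.05, 2, 2, 30, 0],
  [0.05, 2, 2.5, 50, 0],
  [0.05, 2, 2.5, 66, 0],
  [0.05, 2, 2.5, 74, 0],
  [0.05, 2, 2.5, 78, 0],
  [0.05, 2, 2.5, 80, 0],
  [0.05, 2, 2.5, 81, 0],
  [0.05, 2, 2.5, 82, 0],
  [0.05, 2, 2.5, 82.5, 0],
  [0.05, 2, 2.5, 82.5, 0],
])

```text
clock: 9.0
eef_pos: [607.9, 173.1, 116.0]
eef_rot: [3.142, 0.0, 2.058]
wrist_force: [1.0, -0.1, -1.9]
finger_gap: 13.8
finger_force: 30.0
```

>>> arm_command([
  [0.05, 0, 0, 0.4, 0],
  [0.05, 0, 0, 0.8, 0],
  [0.05, 0, 0, 0.8, 0],
])

```text
clock: 9.38
eef_pos: [607.9, 173.2, 115.1]
eef_rot: [-3.141, -0.0, 2.058]
wrist_force: [0.2, -0.3, -1.1]
finger_gap: 13.7
finger_force: 30.0
```

>>> arm_command([
  [0.05, 0, 0, 0.4, 0],
  [0.05, 0, 0, 0.7, 0],
  [0.05, 0, 0, 0.7, 0],
])

```text
clock: 9.75
eef_pos: [608.1, 173.1, 115.0]
eef_rot: [3.141, 0.0, 2.057]
wrist_force: [-1.3, -1.1, 5.1]
finger_gap: 13.5
finger_force: 30.0
```

Contact is clear from the wrist force, so I'll release, rise and look.

>>> arm_command([
  [0.16, 0, 0, 0, 0],
  [0.2, 0, 0, 0, 0],
  [0.3, 0, 0, 0, 0],
  [0.45, 0, 0, 0, 0],
  [0.5, 0, 0, 0, 0],
  [0.5, 0, 0, 0, 0],
  [0.5, 0, 0, -10, 0],
  [0.5, 0, 0, -35, 0],
  [0.5, 0, 0, -80, 0],
  [0.5, 0, 0, -130, 0],
  [0.5, 0, 0, -155, 0],
  [0.5, 0, 0, -155, 0],
])

```text
clock: 11.25
eef_pos: [608.4, 173.3, 271.9]
eef_rot: [3.138, 0.001, 2.058]
wrist_force: [-0.6, 0.7, -0.6]
finger_gap: 46.7
finger_force: 0.0
```

Run:
```python
from h import *
np.set_printoptions(precision=1,suppress=True)
c=imaging.camera("wrist");b=imaging.camera("scene")
o=cv2.resize(np.vstack([c["img"],cv2.resize(b["img"][80:230,200:440],(640,400))]),(480,600))
cv2.imwrite("pics/w4.png",o[:,:,::-1])
print(monitor.read_state()["eef_pos"])
r=find_in(b,"plunger_knob");print([(x["p"],x["rect"]) for x in r[:2]])
t=imaging.camera("top");r2=find_in(t,"plunger_knob");print([(x["p"],x["rect"]) for x in r2[:2]])
print(tri(ray(b,r[0]["rect"][:2]),ray(t,r2[0]["rect"][:2])))
P=togo([634,-213,230],110);print(P)
```

```text
[607.7 173.1 268.6]
[(0.42, [396.6, 231.9, 7.3, 12.7])]
[(0.57, [321.2, 203.6, 21.0, 12.6]), (0.46, [407.6, 177.0, 13.1, 11.6])]
[670.6 -61.4 -93.7]
(array([-353.6, -157.2,   38.2]), np.float64(7.882055563765178), np.float64(117.88205556376518))
```

View pics/w4.png

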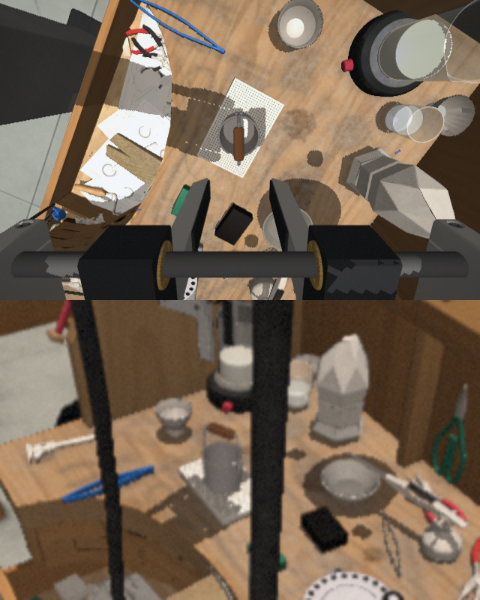

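The pot stands upright, released, in about the middle of the plate (wrist-view plate corners ~(238,79), (283,105), (247,178)). I'll check the centring by numbers from images while planning the knob approach.

Run:
```python
from h import *
np.set_printoptions(precision=1,suppress=True)
c=imaging.camera("wrist")
for uv in((317,105),(377,140),(329,237),(274.5,213)):print(atz(c,uv,13)[:2])
r=trace(c,"rest_plate")[0];m=(r["region"]).astype(np.uint8)
p=trace(c,"pot");print(p[0]["p"],p[0]["rect"]);m|=p[0]["region"].astype(np.uint8)
H=np.argwhere(m)[:,::-1].astype(np.float32)
W=np.array([atz(c,q,13)[:2] for q in H]).astype(np.float32);print(cv2.minAreaRect(W))
t=imaging.camera("top");p=trace(t,"pot")[0];print(p["p"],p["rect"],atz(t,p["rect"][:2],50))
print(proj(t,[608,173,13]),proj(t,[608,173,73]),proj(t,[608,173,116]),orange(t,(235,175,275,215)))
print(togo([634,-213,230],110))
```

```text
[565.5 247.4]
[651.1 245.4]
[659.9 103.1]
[579.6  99.3]
0.57 [320.2, 185.8, 59.3, 72.3]
((609.603759765625, 173.54037475585938), (96.12831115722656, 151.0758819580078), 0.34201231598854065)
0.4 [260.4, 196.4, 15.5, 28.0] [595.9 149.   50. ]Traceback (most recent call last):
  File "<stdin>", line 10, in <module>
  File "h.py", line 16, in orange
    n,l,st,ce=cv2.connectedComponentsWithStats(m);i=1+np.argmax(st[1:,4])
                                                      ~~~~~~~~~^^^^^^^^^^
    return _wrapfunc(a, 'argmax', axis=axis, out=out, **kwds)
    return bound(*args, **kwds)
ValueError: attempt to get argmax of an empty sequence
```

>>> arm_command([
  [0.6, -30, -13, 0, 0],
  [0.6, -80, -36, 0, 2],
  [0.6, -130, -58, 8, 4],
  [0.6, -180, -80, 16, 6],
  [0.6, -230, -102, 24, 8],
  [0.6, -280, -124, 32, 8],
  [0.6, -325, -144, 38, 8],
  [0.6, -348, -155, 38, 8],
  [0.6, -354, -157, 38, 8],
  [0.6, -354, -157, 38, 8],
  [0.6, -354, -157, 38, 8],
])

```text
clock: 13.12
eef_pos: [635.1, -211.7, 231.8]
eef_rot: [3.141, 0.0, 1.919]
wrist_force: [-0.4, -0.7, 0.4]
finger_gap: 56.6
finger_force: 0.0
```

Run:
```python
from h import *
np.set_printoptions(precision=1,suppress=True)
s=monitor.read_state();print(s["clock"],s["eef_pos"],s["eef_rot"])
c=imaging.camera("wrist")
im=c["img"][60:360,140:540];cv2.imwrite("pics/w5.png",cv2.resize(im,(800,600),interpolation=2)[:,:,::-1])
for x in trace(c,"plunger_knob")[:3]:
    r=x["region"];print(x["p"],x["rect"],atz(c,x["rect"][:2],92)[:2])
b=imaging.camera("scene");t=imaging.camera("top")
for x in find_in(b,"plunger_knob")[:2]:print(x["p"],x["rect"])
for x in find_in(t,"plunger_knob")[:2]:print(x["p"],x["rect"])
for z in (79.5,96):print(proj(c,[634,-213,z]))
```

```text
13.125 [ 635.1 -211.7  231.8] [3.1 0.  1.9]
0.55 [316.7, 196.8, 32.4, 34.1] [ 633.  -210.8]
0.34 [359.5, 196.4, 29.3, 25.2]
0.43 [407.8, 177.4, 6.0, 12.0]
[316.9 195.8]
[316.8 200.4]
```

View pics/w5.png

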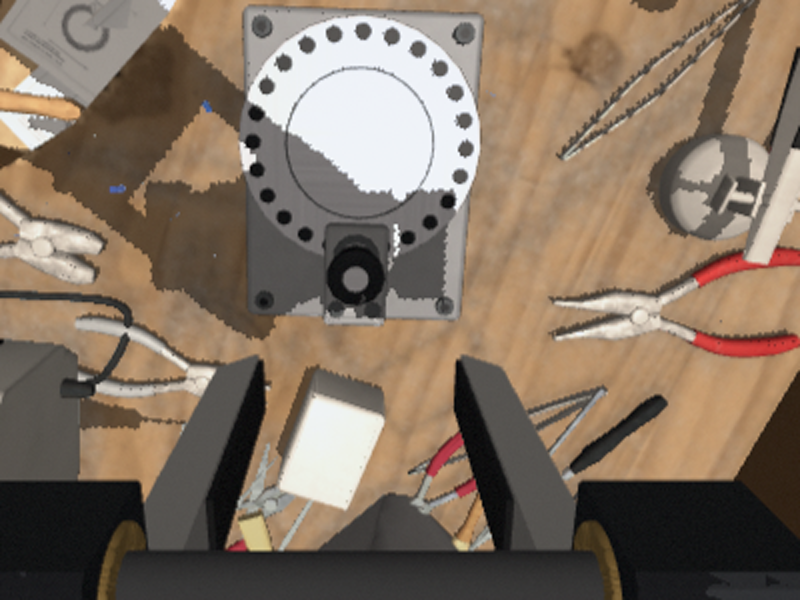

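Viewed crop: the knob cap is centred at about full-frame (318,199), with the fingers' midline near column 320. The TCP is almost over the knob, so I'll correct about 1 mm and descend in stages.

>>> arm_command([
  [0.6, 0, -1, 30, 0],
  [0.6, 0, -1, 70, 0],
  [0.6, 0, -1, 105, 0],
  [0.6, 0, -1, 130, 0],
  [0.6, 0, -1, 144, 0],
  [0.6, 0, -1, 150, 0],
  [0.6, 0, -1, 150, 0],
  [0.6, 0, -1, 150, 0],
])

```text
clock: 14.42
eef_pos: [634.2, -213.7, 82.5]
eef_rot: [3.141, 0.001, 1.918]
wrist_force: [-0.7, 0.2, 0.6]
finger_gap: 56.6
finger_force: 0.0
```

Run:
```python
from h import *
np.set_printoptions(precision=1,suppress=True)
s=monitor.read_state();print(s["clock"],s["eef_pos"],s["eef_rot"],s["wrist_force"])
c=imaging.camera("wrist")
im=c["img"][180:400,180:460];cv2.imwrite("pics/w6.png",cv2.resize(im,(760,597),interpolation=2)[:,:,::-1])
print(c["mtx"],proj(c,s["eef_pos"]))
```

```text
14.425 [ 634.2 -213.7   82.5] [3.1 0.  1.9] [-0.7  0.2  0.6]
[[328.1   0.  319.4]
 [  0.  328.1 203.8]
 [  0.    0.    1. ]] [317.7 267.6]
```

View pics/w6.png

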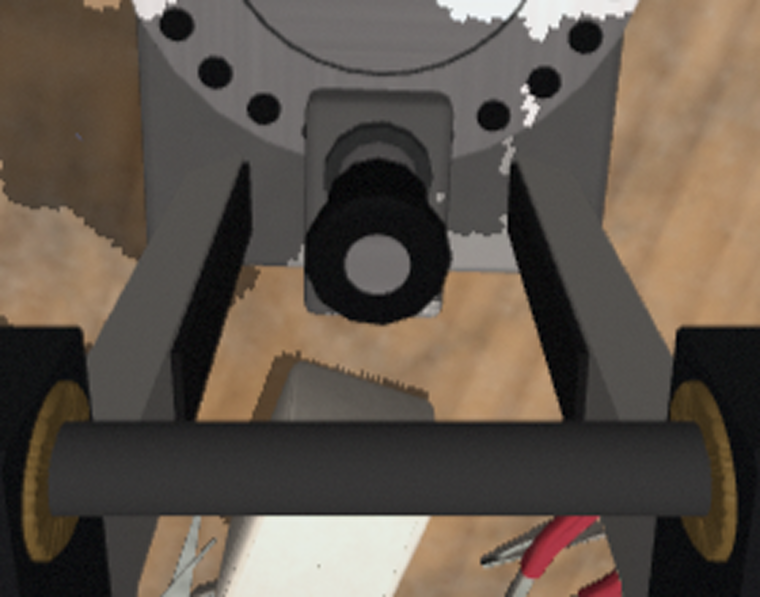

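The knob sits at crop column 378, with the finger inner edges at 250 and 512 (middle 381), so it is centred within 1 mm. I'll check the other axis by numbers.

Run:
```python
from h import *
np.set_printoptions(precision=1,suppress=True)
c=imaging.camera("wrist");P=atz(c,(318.7,276.9),96);P[2]=75.5
print(P,togo(P,110),monitor.read_state()["eef_pos"])
```

```text
[ 634.  -211.7   75.5] (array([1.9, 0.6, 6.8]), np.float64(-0.11471024223551751), np.float64(109.88528975776448)) [ 634.1 -213.6   82.3]
```

>>> arm_command([
  [0.6, 1.5, -0.3, 3, 0],
  [0.6, 1.5, -0.3, 6, 0],
  [0.6, 1.5, -0.3, 6, 0],
  [0.45, 1.5, -0.3, 6, 0],
  [0.35, 1.5, -0.3, 6, 0],
  [0.28, 1.5, -0.3, 6, 0],
  [0.22, 1.5, -0.3, 6, 0],
  [0.16, 1.5, -0.3, 6, 0],
  [0.16, 1.5, -0.3, 6, 0],
], force=8)

```text
clock: 15.65
eef_pos: [633.2, -212.2, 75.6]
eef_rot: [3.141, 0.0, 1.918]
wrist_force: [3.1, 1.1, -0.6]
finger_gap: 27.3
finger_force: 8.0
```

The fingers grip the knob at its cap (gap 27.3 mm). I'll relieve the small side load, firm the grip and start pulling.

>>> arm_command([
  [0.16, 0, 0.7, 0, 0],
  [0.16, 0, 0.7, 0, 0],
  [0.16, 0, 0.7, 0, 0],
  [0.16, 0, 0.7, -1, 0],
  [0.16, 0, 0.7, -2.5, 0],
  [0.16, 0, 0.7, -4, 0],
  [0.16, 0, 0.7, -4, 0],
], force=50)

```text
clock: 16.52
eef_pos: [633.3, -212.0, 79.1]
eef_rot: [-3.141, -0.0, 1.918]
wrist_force: [-2.9, -3.5, -5.3]
finger_gap: 26.1
finger_force: 50.0
```

>>> arm_command([
  [0.16, 0, 0, -2, 0],
  [0.16, 0, 0, -4, 0],
  [0.16, 0, 0, -6, 0],
  [0.16, 0, 0, -8, 0],
  [0.16, 0, 0, -9.5, 0],
  [0.16, 0, 0, -10.5, 0],
  [0.16, 0, 0, -10.5, 0],
])

```text
clock: 17.4
eef_pos: [633.3, -212.0, 89.4]
eef_rot: [-3.141, -0.001, 1.918]
wrist_force: [-3.0, -4.2, -9.7]
finger_gap: 26.1
finger_force: 50.0
```

Travel is about 14 mm and the spring force is rising as expected. I'll creep to the stop.

>>> arm_command([
  [0.16, 0, 0, -0.7, 0],
  [0.16, 0, 0, -1.4, 0],
  [0.16, 0, 0, -2, 0],
  [0.16, 0, 0, -2, 0],
])

```text
clock: 17.9
eef_pos: [633.3, -212.0, 91.4]
eef_rot: [-3.141, -0.001, 1.918]
wrist_force: [-2.6, -4.9, -10.3]
finger_gap: 26.4
finger_force: 50.0
```

>>> arm_command([
  [0.16, 0, 0, -0.4, 0],
  [0.16, 0, 0, -0.8, 0],
  [0.16, 0, 0, -0.8, 0],
])

```text
clock: 18.27
eef_pos: [633.3, -212.0, 91.7]
eef_rot: [-3.14, -0.001, 1.918]
wrist_force: [-0.7, -4.2, -15.0]
finger_gap: 26.2
finger_force: 50.0
```

The force has jumped and the arm has stopped following its command, so this is the stop. One small extra pull for margin, then verify.

>>> arm_command([
  [0.16, 0, 0, -0.5, 0],
  [0.16, 0, 0, -0.5, 0],
  [0.16, 0, 0, -0.5, 0],
  [0.16, 0, 0, -0.5, 0],
  [0.16, 0, 0, -0.5, 0],
])

```text
clock: 18.9
eef_pos: [633.2, -212.0, 91.7]
eef_rot: [-3.14, -0.001, 1.918]
wrist_force: [0.9, -4.9, -18.3]
finger_gap: 26.2
finger_force: 50.0
```

Run:
```python
from h import *
s=monitor.read_state();print(s["eef_pos"],s["wrist_force"])
c=imaging.camera("wrist");b=imaging.camera("scene")
o=np.vstack([cv2.resize(c["img"][180:400,180:460],(382,300)),cv2.resize(b["img"][130:270,250:428],(382,300),interpolation=2)])
cv2.imwrite("pics/w7.png",o[:,:,::-1])
```

```text
[ 633.21144149 -211.97160328   91.69687397] [  0.88320591  -4.90647629 -18.27234637]
```

View pics/w7.png

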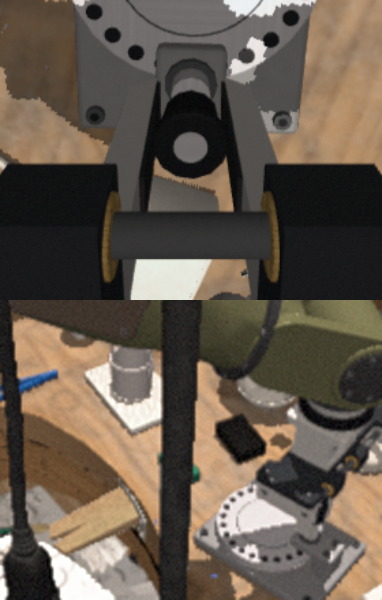

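The picture shows the knob held between the fingers (about (190,145) in the upper crop) and raised. The pot stands upright on the plate. TCP travel is 16.1 mm and the pull is steady at 18 N, with no slip, so I'm handing in.

```bash
python3 -c "
from cell import job;print(job.sign_off())"
```

```text
the job is handed in; nothing more can be done
None
```

The job is handed in at about 19 s on the clock: the pot stands upright and released, within about 2 mm of the honeycomb plate's centre, and the plunger knob is still held at its stop after a 16 mm pull; the fingers grip it by its cap, and I moved nothing else.

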